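# Put the test weights back in their cups

### The job

Put the four knobbed steel test weights away in the wooden cups, one in each, matched by size: the largest weight in the largest cup and so on down to the smallest. Set each one down gently, without dropping it, so that it stands upright and flat on the cup's floor. Leave the two steel specimens that have no knob where they are.

Things in the scene. Friction and masses are not known exactly. Their poses are not given: they have to be found in the camera images.
- weight_a: the largest test weight: upright steel cylinder 64 mm across and 30 mm high, with a knob on top: a neck 12 mm across and 10 mm tall, then a head 18 mm across and 16 mm tall, 56 mm in all. Origin: centre of the underside; z up along its axis. Loose, stands on the bench.
- weight_b: the second largest test weight: upright steel cylinder 52 mm across and 28 mm high, with a knob on top: a neck 12 mm across and 10 mm tall, then a head 18 mm across and 16 mm tall, 54 mm in all. Origin: centre of the underside; z up along its axis. Loose, stands on the bench.
- weight_c: the second smallest test weight: upright steel cylinder 40 mm across and 26 mm high, with a knob on top: a neck 12 mm across and 10 mm tall, then a head 18 mm across and 16 mm tall, 52 mm in all. Origin: centre of the underside; z up along its axis. Loose, stands on the bench.
- weight_d: the smallest test weight: upright steel cylinder 28 mm across and 24 mm high, with a knob on top: a neck 12 mm across and 10 mm tall, then a head 18 mm across and 16 mm tall, 50 mm in all. Origin: centre of the underside; z up along its axis. Loose, stands on the bench.
- cup_a: the largest storage cup, for the largest weight: round brown wooden cup, 78 mm inside and 84 mm outside, floor 5 mm thick, rim 15 mm above the bench. Origin: centre of the underside, on the bench; z up. Fixed to the bench.
- cup_b: the second largest storage cup, for the second largest weight: round brown wooden cup, 66 mm inside and 72 mm outside, floor 5 mm thick, rim 15 mm above the bench. Origin: centre of the underside, on the bench; z up. Fixed to the bench.
- cup_c: the second smallest storage cup, for the second smallest weight: round brown wooden cup, 54 mm inside and 60 mm outside, floor 5 mm thick, rim 15 mm above the bench. Origin: centre of the underside, on the bench; z up. Fixed to the bench.
- cup_d: the smallest storage cup, for the smallest weight: round brown wooden cup, 42 mm inside and 48 mm outside, floor 5 mm thick, rim 15 mm above the bench. Origin: centre of the underside, on the bench; z up. Fixed to the bench.
- plain_disc: steel compression specimen, no knob: plain upright cylinder 52 mm across, 28 mm high; stays where it is. Origin: centre of the underside; z up. Loose.
- square_block: steel specimen block, no knob: 44 x 44 mm, 30 mm high; stays where it is. Origin: centre of the underside; z up. Loose.
Things that resemble listed ones, but are neither listed nor needed, are in the scene too. Leave any turquoise look-alike of the weight_b alone. Leave any black look-alike of the weight_a alone.

How it is judged:
At the end, for the whole second after the job is handed in: each weight is in the cup of its own size rank: axes within 9 mm, underside less than 8 mm above the cup's underside (the cup's floor is at 5 mm), upright within 0.08 rad, at rest and released; the plain disc and the square block have never been moved more than 15 mm (horizontal distance between weight_a and cup_a below 0.009 m and z of weight_a in the frame of cup_a below 0.008 m and angle between each of weight_a, weight_b, weight_c, weight_d's own z axis and vertical below 0.08 rad and linear speed of each of weight_a, weight_b, weight_c, weight_d below 0.02 m/s and contact force between each of weight_a, weight_b, weight_c, weight_d and the fingers below 0.05 N and horizontal distance between weight_b and cup_b below 0.009 m and z of weight_b in the frame of cup_b below 0.008 m and horizontal distance between weight_c and cup_c below 0.009 m and z of weight_c in the frame of cup_c below 0.008 m and horizontal distance between weight_d and cup_d below 0.009 m and z of weight_d in the frame of cup_d below 0.008 m); the robot touches nothing.
It fails at once if a weight is dropped or slammed into its cup (faster than 0.5 m/s just over the cup's floor) ((horizontal distance between weight_a and cup_a below 0.02 m and z of weight_a in the frame of cup_a below 0.03 m and linear speed of weight_a above 0.5 m/s) or (horizontal distance between weight_b and cup_b below 0.02 m and z of weight_b in the frame of cup_b below 0.03 m and linear speed of weight_b above 0.5 m/s) or (horizontal distance between weight_c and cup_c below 0.02 m and z of weight_c in the frame of cup_c below 0.03 m and linear speed of weight_c above 0.5 m/s) or (horizontal distance between weight_d and cup_d below 0.02 m and z of weight_d in the frame of cup_d below 0.03 m and linear speed of weight_d above 0.5 m/s)).
It fails at once if the plain disc is moved more than 15 mm (distance of plain_disc from where it was at the start of the episode above 0.015 m).
It fails at once if the square block is moved more than 15 mm (distance of square_block from where it was at the start of the episode above 0.015 m).
It also fails if it takes over 96 s, if anything falls off the work surface, if the arm or the gripper's body presses on something with over 40 N, if the wrist force passes 120 N, or if a joint passes its speed limit or range.

### The arm

A 6-joint arm with a two-finger parallel gripper is mounted at the origin on the work surface. World frame = base frame: x ahead of the robot, y to its left, z up, the work surface at z = 0. Lengths are in m, angles in rad, forces in N, time in s.
With the tool pointing down it reaches from about 0.3 to 0.775 m from the base axis. Payload 14.6 kg.
Tool frame: the origin (TCP) lies at the very end of the fingers, on their centre line; the grasp point (between the pads) lies 19 mm behind it; z points along the fingers, y is the line along which they close (so a half turn about z gives the same grasp; the last joint's range is limited). The gripper opens to 94 mm and grips with 3 to 60 N. Pads are 16 mm wide; open, the fingers measure 119 mm over their backs; the gripper's body (75 mm by 177 mm) begins 78 mm behind the grasp point.
Start: joints at [1.282, 0.3, 1.521, -0, 1.321, -0.067], TCP at [0.121, 0.537, 0.205] pointing down, gripper open.
Joint ranges: [-3.03, 3.03], [-0.79, 2.21], [0.23, 2.52], [-1.04, 4.18], [0, 3.07], [-2.55, 2.55]. Speed limits (rad/s): [2.22, 2.22, 2.57, 3.14, 3.14, 3.14].

### API

Orientations are given as [roll, pitch, yaw] about the fixed x, y, z axes, in that order (R = Rz(yaw) Ry(pitch) Rx(roll)).
In Python, from station import ctrl gives the robot as it stands.
- The arm moves only by the shell command python3 -m pendant 'ROWS' [OPENING] [FORCE]. ROWS is JSON, a list of rows, each a list of 2 entries, a list of its own where there are three numbers: the shift along the world's x, y, z in cm, then the turn about the world's z in rad. A call has 1 to 20 rows; each row shifts and turns the commanded pose from where the row before left it; what a row does not reach is not made up. A row lasts 1/12 s, in which the tool goes at most 41.7 mm and 7.16 degrees, less where a joint would pass 70% of its speed; a pose out of reach is approached as far as the arm can. A call is refused whole if a number of a shift passes 4.17 or a number of a turn 0.125, either way. A call with a gripper value outside its range is refused whole. OPENING is the opening, from 0 (shut) to 1 (fully open), set as the call begins (- or left out, the last holds). The fingers move at their own pace and stop on an object; FORCE is the grip in N (left out, the last holds). Time passes only in rows, so rows that do not move let the fingers close. It gives the time, the measured TCP pose, the force, the opening and the grip force at its end, in the units of the state.
- ctrl.get_obs(): the state, without advancing time (a new reading comes with each control period).
- ctrl.camera(name): name is "side" or "top" or "wrist"; returns a dict with "color" (420x560x3 uint8, red, green, blue), "intrinsics" (3x3 intrinsics, pixels), "camera_from_world" (4x4, takes a point from world to camera coordinates). Camera axes: x right, y down, z forward; pixel columns grow to the right and rows downward; lengths in m; the calibration is good to about 2 mm. A picture is of the moment at which its call begins. There is no depth.
- ctrl.hand_in(): hands the job in; it is judged then, once.
The state is a dict: "time_s": time; "qpos": joint angles; "joint_vel": joint speeds; "tau": joint torques, N m; "ee_pos": TCP position; "eef_rot": TCP orientation; "force": force on the tool from outside, world axes, zero at the start; "moment": the same for the moment, N m; "grip_width": finger opening in m; "grip_force": force on a finger pad.
Only numpy, scipy, OpenCV 4.12 (cv2) and the standard library are available. Lean on these libraries where they do the work, as an engineer would, in place of code of your own. Each camera call takes 0.05 s, during which the arm holds its last target. There are 200 camera calls.

## Working session

There is one attempt and no reset: what is moved stays moved. The work goes in short steps, Python scripts to look and compute and a shell command to move; the robot and the scene stay as the last step left them, time stands still between calls to the robot, and variables do not carry over. Pictures are saved under pics/ and viewed, at most 14 in all, crops included, and the job is handed in when it is done.

```bash
ls; mkdir -p pics
python3 - <<'E'
from station import ctrl
import cv2
for n in("top","side"):
    c=ctrl.camera(n);cv2.imwrite(f"pics/{n}0.png",c["color"][:,:,::-1]);print(n,c["intrinsics"].tolist(),c["camera_from_world"].round(4).tolist())
o=ctrl.get_obs();print(o)
E
```

```text
pics
top [[396.9856431434843, 0.0, 280.6604468989689], [0.0, 396.9856431434843, 211.20002047350133], [0.0, 0.0, 1.0]] [[-0.0062, -0.9992, -0.0387, 0.0281], [-0.9974, 0.009, -0.0712, 0.4949], [0.0715, 0.0381, -0.9967, 0.8289], [0.0, 0.0, 0.0, 1.0]]
side [[392.41321123119155, 0.0, 284.58275810953376], [0.0, 392.41321123119155, 206.3791388731467], [0.0, 0.0, 1.0]] [[-0.9941, -0.1073, 0.0184, 0.4822], [-0.0782, 0.5855, -0.8069, 0.0537], [0.0758, -0.8035, -0.5904, 0.8202], [0.0, 0.0, 0.0, 1.0]]
{'time_s': 0.1, 'qpos': array([ 1.28238756e+00,  3.00397084e-01,  1.52153144e+00,  1.74025809e-05,
        1.32068987e+00, -6.65885505e-02]), 'joint_vel': array([ 0.00066906, -0.00274354, -0.00226021,  0.00047098, -0.00066746,
       -0.00085802]), 'tau': array([ 1.83366465e-03, -5.32642508e+01, -3.53283942e+01,  7.09458673e-02,
        2.34556018e-02, -6.42832561e-05]), 'ee_pos': array([0.12092748, 0.53629725, 0.20494793]), 'eef_rot': array([-3.14057030e+00, -8.50717191e-05,  2.91976808e+00]), 'force': array([ 0.9694673 , -0.49425419,  0.68554871]), 'moment': array([-0.02335197,  0.02545634, -0.05744663]), 'grip_force': 0.0, 'grip_width': 0.09420123703773953}
```

View pics/top0.png

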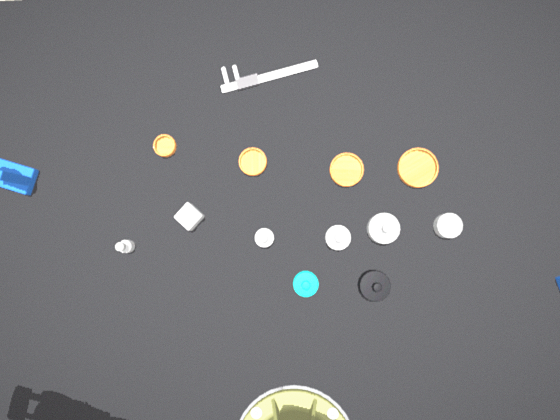

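View pics/side0.png

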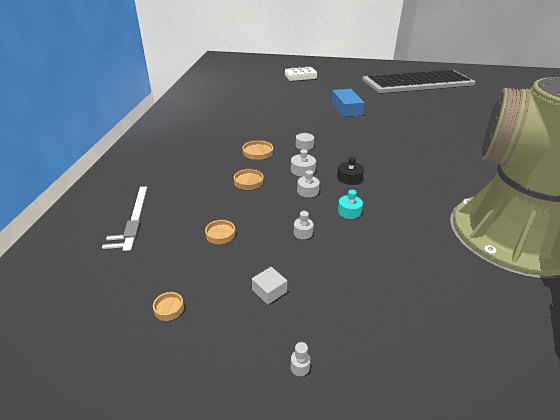

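Top view: weights a(384,228), b(338,237), c(264,238), d(124,246); cups a(418,168), b(347,170), c(253,161), d(165,146). The plain disc is at (449,225) and the block at (189,216). The side view confirms that the disc and block have no knobs.

```bash
cat > h.py <<'E'
import cv2,numpy as np
from station import ctrl
def ray(c,u,v,z):
    K,T=c["intrinsics"],c["camera_from_world"];R,t=T[:3,:3],T[:3,3]
    o=-R.T@t;d=R.T@np.linalg.solve(K,[u,v,1.]);return o+d*(z-o[2])/d[2]
def blobs(c,amin=60,amax=6000):
    h=cv2.cvtColor(c["color"],cv2.COLOR_RGB2HSV)
    out={}
    for n,lo,hi in(("cup",(8,100,90),(25,255,255)),("grey",(0,0,100),(179,45,255))):
        m=cv2.inRange(h,lo,hi);m=cv2.morphologyEx(m,cv2.MORPH_CLOSE,np.ones((3,3)))
        cs,_=cv2.findContours(m,cv2.RETR_EXTERNAL,cv2.CHAIN_APPROX_NONE)
        out[n]=[cv2.convexHull(k) for k in cs if amin<cv2.contourArea(k)<amax]
    return out
E
python3 - <<'E'
from h import *
for n in("top","side"):
    c=ctrl.camera(n)
    for k,cs in blobs(c).items():
        for h in cs:
            m=cv2.moments(h);u,v=m["m10"]/m["m00"],m["m01"]/m["m00"]
            if v>390: continue
            p=ray(c,u,v,.010 if k=="cup" else .02)
            print(n,k,round(u),round(v),cv2.contourArea(h),(p[:2]*1000).round(1),[round(x) for x in cv2.boundingRect(h)])
c=ctrl.camera("top");im=c["color"][185:265,100:480,::-1]
im=cv2.resize(im,None,fx=4,fy=4,interpolation=cv2.INTER_CUBIC)
cv2.imwrite("pics/z.png",np.vstack([im[:,:760],im[:,760:]])[:, :760][:640])
E
```

```text
top cup 346 169 912.0 [ 585.2 -117.4] [329, 152, 35, 35]
top cup 418 167 1289.5 [ 587.4 -269.5] [397, 147, 42, 41]
top cup 250 155 285.5 [619.7  90.2] [238, 147, 28, 18]
top cup 164 145 404.0 [643.9 280.6] [153, 134, 24, 23]
side cup 168 306 698.0 [644.6 283.4] [152, 292, 32, 29]
side cup 220 232 590.0 [606.2  89.8] [205, 220, 31, 25]
side cup 248 179 490.5 [ 585.7 -112.6] [234, 169, 30, 21]
side cup 257 150 464.0 [ 588.7 -263.4] [242, 141, 31, 19]
side grey 300 359 538.0 [424.7 359.5] [290, 341, 21, 35]
side grey 269 285 892.5 [487.2 226.9] [252, 266, 36, 39]
side grey 490 249 77.0 [83.8 85.7] [484, 245, 13, 9]
side grey 303 226 441.5 [441.3  60.9] [293, 210, 21, 30]
side grey 486 243 2162.0 [86.  69.3] [450, 204, 91, 74]
side grey 126 224 1296.0 [793.3 101.9] [102, 186, 46, 65]
side grey 305 165 1472.5 [ 453.4 -180.4] [290, 132, 30, 66]
side grey 550 85 293.5 [-448.5 -924.6] [538, 77, 22, 20]
side grey 417 81 1718.0 [  62.6 -892.2] [362, 70, 114, 23]
side grey 300 73 387.0 [ 520.7 -912.2] [284, 66, 34, 15]
```

View pics/z.png

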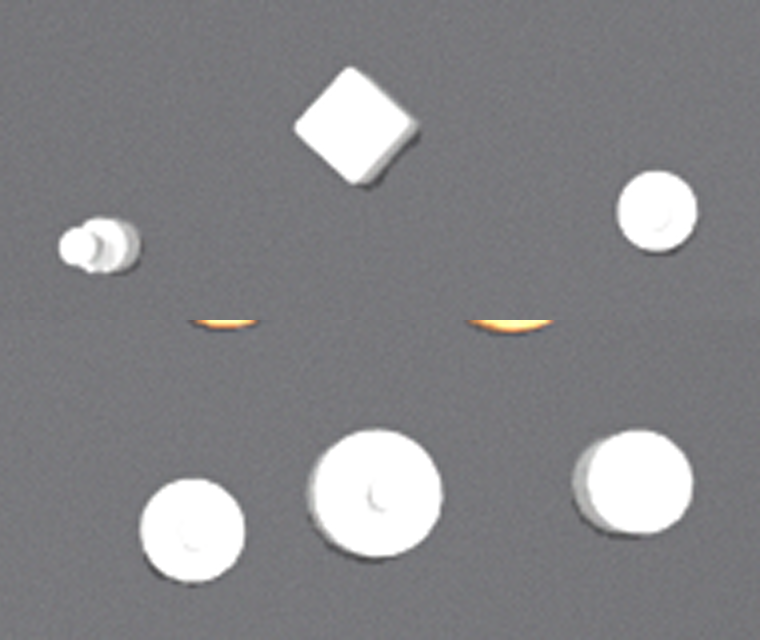

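The zoom shows bright top faces for a, b and c. d's knob head is at about (119.5,246.5) in the full image. I'll measure the faces with an Otsu-like bright threshold and loosen the cup mask.

Run:
```python
from h import *
c=ctrl.camera("top");im=c["color"];h=cv2.cvtColor(im,cv2.COLOR_RGB2HSV)
print(im[300,60],im[228,384],im[228,370],im[161,253])
def go(m,z,r=None):
    cs,_=cv2.findContours(m,cv2.RETR_EXTERNAL,cv2.CHAIN_APPROX_NONE)
    for k in cs:
        if cv2.contourArea(k)<60: continue
        (u,v),s,_=cv2.fitEllipse(cv2.convexHull(k))
        if 120<v<270: print((round(u,1),round(v,1)),np.round(s,1),[(ray(c,u,v,zz)[:2]*1000).round(1).tolist() for zz in z])
print("cups");go(cv2.inRange(h,(5,80,60),(32,255,255)),[.015,.008])
for t in(170,210):print("faces",t);go(cv2.inRange(h,(0,0,t),(179,60,255)),[.024,.03,.05])
```

```text
[112 113 117] [255 255 255] [255 255 255] [255 254 188]
cups
(346.2, 169.1) [34.6 35. ] [[584.5, -116.8], [585.7, -117.7]]
(417.5, 167.3) [40.7 41.9] [[586.5, -267.9], [587.8, -270.1]]
(252.3, 161.2) [28.6 29.4] [[604.6, 85.4], [606.0, 86.1]]
(164.3, 145.3) [22.9 24.2] [[642.5, 279.0], [644.2, 281.4]]
faces 170
(124.3, 245.8) [13.3 19.7] [[423.4, 359.3], [423.5, 356.6], [423.8, 347.9]]
(263.7, 237.2) [19.6 19.8] [[439.8, 60.3], [439.8, 59.8], [439.7, 58.2]]
(337.7, 237.1) [25.6 26.1] [[439.1, -95.3], [439.1, -94.7], [439.0, -92.6]]
(448.3, 225.1) [25.7 29.6] [[462.6, -324.6], [462.4, -322.3], [461.7, -314.7]]
(383.5, 227.8) [31.3 33.2] [[457.9, -191.0], [457.7, -189.7], [457.2, -185.3]]
(188.4, 216.1) [26.9 27.7] [[485.9, 221.6], [485.5, 219.9], [484.3, 214.4]]
faces 210
(123.3, 246.0) [13.  16.7] [[423.1, 361.3], [423.2, 358.7], [423.5, 349.9]]
(263.9, 237.3) [19.  19.4] [[439.8, 60.0], [439.8, 59.5], [439.6, 57.9]]
(337.7, 237.1) [25.1 25.7] [[439.2, -95.3], [439.1, -94.7], [439.0, -92.6]]
(449.4, 225.0) [25.1 26.3] [[462.7, -326.8], [462.5, -324.5], [461.8, -316.9]]
(383.8, 227.8) [31.1 31.9] [[458.0, -191.6], [457.8, -190.3], [457.2, -185.9]]
(187.5, 216.1) [26.4 27.7] [[485.9, 223.3], [485.5, 221.7], [484.3, 216.2]]
```

```bash
python3 -m pendant '[[[2.5,-1.5,-0.5],0],[[2.5,-1.5,-0.5],0],[[2.5,-1.5,-0.5],0],[[2.5,-1.5,-0.5],0],[[2.5,-1.5,-0.5],0],[[2.5,-1.5,-0.5],0],[[2.5,-1.5,-0.5],0],[[2.5,-1.5,-0.5],0],[[2.5,-1.5,-0.5],0],[[2.5,-1.5,-0.5],0],[[2.5,-1.5,-0.5],0],[[2.7,-1.4,-0.5],0],[[0,0,0],0],[[0,0,0],0],[[0,0,0],0]]' 0.5 60
python3 - <<'E'
from h import *
c=ctrl.camera("wrist");cv2.imwrite("pics/w1.png",c["color"][:,:,::-1]);print(c["intrinsics"].round(1).tolist(),c["camera_from_world"].round(3).tolist())
K,T=c["intrinsics"],c["camera_from_world"]
p=K@(T@[.423,.357,.05,1])[:3];print(p[:2]/p[2])
E
```

```text
time_s: 1.55
ee_pos: [0.4226, 0.3577, 0.1454]
eef_rot: [-3.142, -0.0, 2.92]
force: [0.2, -0.1, -0.4]
grip_width: 0.0472
grip_force: 0.0
[[333.7, 0.0, 274.8], [0.0, 333.7, 206.5], [0.0, 0.0, 1.0]] [[0.221, 0.975, -0.001, -0.441], [0.949, -0.215, 0.23, -0.335], [0.224, -0.051, -0.973, 0.255], [0.0, 0.0, 0.0, 1.0]]
[275.39312615 208.16136851]
```

View pics/w1.png

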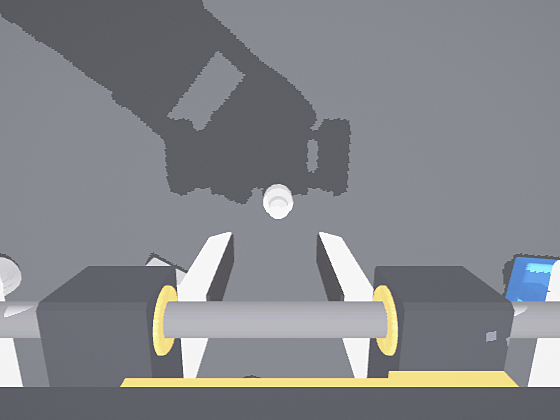

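Wrist view: d's body is at about (277,201) with its knob at about (278,208), against a predicted (275,208). The aim is good to about 2 mm, so I'll go down and grasp.

```bash
python3 -m pendant '[[[0,0,-1.5],0],[[0,0,-2],0],[[0,0,-2],0],[[0,0,-2],0],[[0,0,-2],0],[[0,0,-1.5],0],[[0,0,-0.6],0],[[0,0,0],0],[[0,0,0],0]]' 0.5 40
python3 -m pendant '[[[0,0,0],0],[[0,0,0],0],[[0,0,0],0],[[0,0,0],0],[[0,0,0],0],[[0,0,0],0],[[0,0,0],0],[[0,0,0],0],[[0,0,0],0],[[0,0,0],0]]' 0 40
python3 -m pendant '[[[0,0,1],0],[[0,0,2],0],[[0,0,2],0],[[0,0,1],0],[[0,0,0],0],[[0,0,0],0]]'
python3 - <<'E'
from h import *
c=ctrl.camera("wrist");cv2.imwrite("pics/w2.png",c["color"][100:,:,::-1])
E
```

```text
time_s: 2.35
ee_pos: [0.4229, 0.3581, 0.0302]
eef_rot: [3.141, 0.0, 2.921]
force: [-0.2, -0.4, 0.3]
grip_width: 0.047
grip_force: 0.0
time_s: 3.18
ee_pos: [0.4231, 0.3575, 0.0296]
eef_rot: [3.141, 0.0, 2.92]
force: [0.2, -0.8, 3.0]
grip_width: 0.0165
grip_force: 40.0
time_s: 3.68
ee_pos: [0.4229, 0.3575, 0.0894]
eef_rot: [3.141, 0.0, 2.92]
force: [-0.3, 0.9, -1.3]
grip_width: 0.0165
grip_force: 40.0
```

View pics/w2.png

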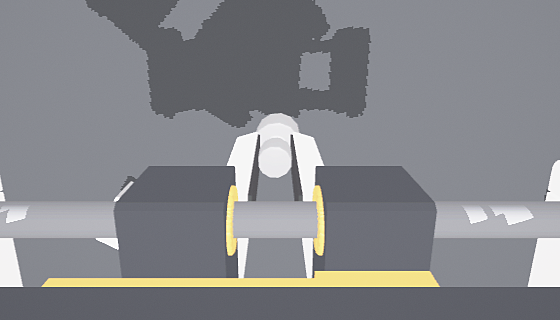

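The weight is held: the knob top is between the fingers at about (275,262) in the full image. I'll check the knob offset from the TCP and the distance to cup d.

Run:
```python
from h import *
c=ctrl.camera("wrist");e=ctrl.get_obs()["ee_pos"]
print((ray(c,275,262,e[2]+.0205)-e)*1000, (np.array([.6433,.280])-e[:2])*100)
```

```text
[ 0.81449109 -0.98621716 20.5       ] [22.07900914 -7.71599581]
```

```bash
python3 -m pendant '[[[1,-0.4,0],0],[[2,-0.7,0],0],[[2.5,-0.9,0],0],[[2.5,-0.9,0],0],[[2.5,-0.9,0],0],[[2.5,-0.9,0],0],[[2.5,-0.9,0],0],[[2.5,-0.9,0],0],[[2.1,-0.7,0],0],[[1.5,-0.4,0],0],[[0.5,-0.1,0],0],[[0,0,0],0],[[0,0,0],0],[[0,0,0],0]]'
cat >> h.py <<'E'
def cups(c,z=.015):
    h=cv2.cvtColor(c["color"],cv2.COLOR_RGB2HSV);m=cv2.inRange(h,(5,80,60),(22,255,255))
    cs,_=cv2.findContours(m,cv2.RETR_EXTERNAL,cv2.CHAIN_APPROX_NONE)
    return m,[k for k in cs if cv2.contourArea(k)>150]
E
python3 - <<'E'
from h import *
c=ctrl.camera("wrist");cv2.imwrite("pics/w3.png",c["color"][:,:,::-1]);e=ctrl.get_obs()["ee_pos"]
for k in cups(c)[1]:
    (u,v),s,_=cv2.fitEllipse(cv2.convexHull(k));print(u,v,s,ray(c,u,v,.012)*1000,e)
E
```

```text
time_s: 4.95
ee_pos: [0.6432, 0.2809, 0.0892]
eef_rot: [-3.141, -0.001, 2.92]
force: [0.4, 0.9, -1.1]
grip_width: 0.0167
grip_force: 40.0
24.34657859802246 233.75140380859375 (39.87956619262695, 58.369110107421875) [615.45507996  78.7695002   12.        ] [0.64325    0.28100201 0.08943238]
275.58551025390625 212.12298583984375 (55.834712982177734, 59.78866195678711) [642.41509235 280.60740111  12.        ] [0.64325    0.28100201 0.08943238]
32.35850524902344 218.92140197753906 (71.37201690673828, 82.54564666748047) [605.22336124  89.83185324  12.        ] [0.64325    0.28100201 0.08943238]
```

View pics/w3.png

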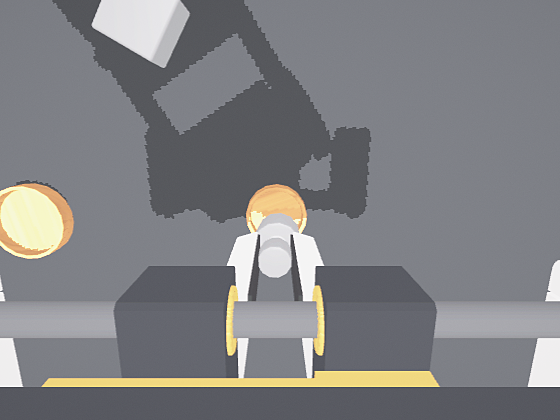

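Wrist view: the weight sits over cup d. The cup's centre at (276,212) agrees with the TCP to 1 mm. Lower and release.

```bash
python3 -m pendant '[[[0,0,-1],0],[[0,0,-1],0],[[0,0,-1],0],[[0,0,-0.8],0],[[0,0,-0.6],0],[[0,0,-0.5],0],[[0,0,-0.3],0],[[0,0,-0.2],0],[[0,0,-0.1],0],[[0,0,0],0],[[0,0,0],0]]'
python3 -m pendant '[[[0,0,0],0],[[0,0,0],0],[[0,0,0],0],[[0,0,0],0],[[0,0,0],0],[[0,0,0],0],[[0,0,0],0],[[0,0,0],0],[[0,0,1],0],[[0,0,2],0],[[0,0,3],0],[[0,0,3],0],[[0,0,2],0],[[0,0,0],0]]' 0.5
python3 - <<'E'
from h import *
c=ctrl.camera("wrist");cv2.imwrite("pics/w4.png",c["color"][100:,:,::-1]);print(ctrl.get_obs()["ee_pos"])
E
```

```text
time_s: 5.92
ee_pos: [0.6442, 0.2806, 0.0348]
eef_rot: [3.141, 0.001, 2.92]
force: [0.5, 0.8, -0.0]
grip_width: 0.0173
grip_force: 40.0
time_s: 7.08
ee_pos: [0.6456, 0.2812, 0.151]
eef_rot: [3.137, 0.007, 2.92]
force: [0.3, -0.1, 1.6]
grip_width: 0.0472
grip_force: 0.0
[0.64489134 0.28088923 0.14790533]
```

View pics/w4.png

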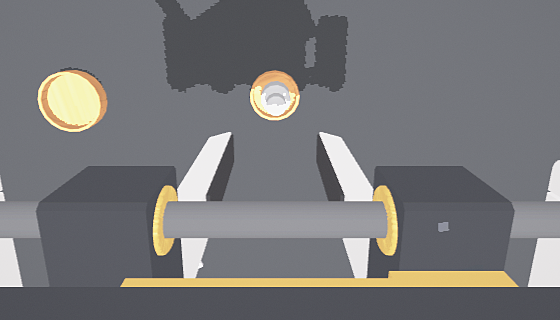

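d stands upright in cup d: body at about (275,196) in the full image, roughly concentric. Next is c.

```bash
python3 -m pendant '[[[-0.8,-0.9,0],0],[[-1.7,-1.8,-0.3],0],[[-1.8,-2,-0.3],0],[[-1.8,-2,-0.3],0],[[-1.8,-2,-0.3],0],[[-1.8,-2,-0.3],0],[[-1.8,-2,-0.3],0],[[-1.8,-2,-0.3],0],[[-1.8,-2,-0.3],0],[[-1.8,-2,-0.3],0],[[-1.7,-1.8,0],0],[[-1.2,-1.2,0],0],[[-0.4,-0.4,0],0],[[0,0,0],0],[[0,0,0],0],[[0,0,0],0]]'
python3 - <<'E'
from h import *
c=ctrl.camera("wrist");g=cv2.cvtColor(c["color"],cv2.COLOR_RGB2GRAY)
K,T=c["intrinsics"],c["camera_from_world"]
for p in([.44,.06,.026,1],[.44,.06,.052,1]):
    q=K@(T@p)[:3];print(q[:2]/q[2])
cv2.imwrite("pics/w5.png",c["color"][100:330,150:400,::-1]);print(ctrl.get_obs()["ee_pos"])
E
```

```text
time_s: 8.47
ee_pos: [0.4425, 0.0601, 0.1173]
eef_rot: [3.142, -0.0, 2.92]
force: [0.4, 0.5, 0.7]
grip_width: 0.047
grip_force: 0.0
[275.32700093 205.82217234]
[275.36477358 213.64437533]
[0.44249855 0.06008893 0.11729505]
```

View pics/w5.png

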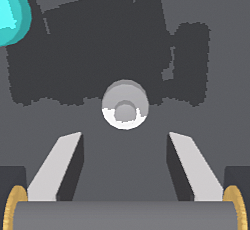

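c's body is at about (276,204) full, against a predicted (275,206), so the aim is good. Grasp and carry to cup c.

```bash
python3 -m pendant '[[[-0.2,0,-1.2],0],[[0,0,-2],0],[[0,0,-2],0],[[0,0,-1.8],0],[[0,0,-1.2],0],[[0,0,-0.4],0],[[0,0,0],0],[[0,0,0],0]]' 
python3 -m pendant '[[[0,0,0],0],[[0,0,0],0],[[0,0,0],0],[[0,0,0],0],[[0,0,0],0],[[0,0,0],0],[[0,0,0],0],[[0,0,0],0],[[0,0,0],0],[[0,0,0],0]]' 0 40
python3 -m pendant '[[[0,0,1],0],[[0,0,2],0],[[0,0,2],0],[[0.5,0.1,1],0],[[1.2,0.2,0],0],[[2,0.3,0],0],[[2.2,0.35,0],0],[[2.2,0.35,0],0],[[2.2,0.35,0],0],[[2.2,0.35,0],0],[[2,0.35,0],0],[[1.4,0.25,0],0],[[0.6,0,0],0],[[0,0,0],0],[[0,0,0],0],[[0,0,0],0]]'
cat > chk.py <<'E'
from h import *
import sys
c=ctrl.camera("wrist");cv2.imwrite("pics/%s.png"%sys.argv[1],c["color"][100:340,130:430,::-1]);e=ctrl.get_obs()["ee_pos"]
for k in cups(c)[1]:
    (u,v),s,_=cv2.fitEllipse(cv2.convexHull(k));print(round(u),round(v),np.round(s),(ray(c,u,v,.012)*1000).round(1),e)
E
python3 chk.py w6
```

```text
time_s: 9.18
ee_pos: [0.4404, 0.0598, 0.0318]
eef_rot: [3.142, 0.0, 2.92]
force: [0.1, 0.4, 0.4]
grip_width: 0.0467
grip_force: 0.0
time_s: 10.02
ee_pos: [0.4401, 0.0595, 0.0316]
eef_rot: [3.141, 0.0, 2.92]
force: [0.3, 1.2, 3.3]
grip_width: 0.0168
grip_force: 40.0
time_s: 11.35
ee_pos: [0.6042, 0.0854, 0.0915]
eef_rot: [-3.141, -0.001, 2.92]
force: [0.0, 0.3, -3.0]
grip_width: 0.0167
grip_force: 40.0
278 380 [ 18. 519.] [758.6  52.8  12. ] [0.60428572 0.08537348 0.09166261]
318 321 [13. 74.] [707.   99.2  12. ] [0.60428572 0.08537348 0.09166261]
232 321 [13. 74.] [690.7  26.4  12. ] [0.60428572 0.08537348 0.09166261]
30 263 [40. 65.] [ 601.1 -124.1   12. ] [0.60428572 0.08537348 0.09166261]
34 241 [82. 95.] [ 584.2 -113.2   12. ] [0.60428572 0.08537348 0.09166261]
517 206 [55. 63.] [641.3 274.1  12. ] [0.60428572 0.08537348 0.09166261]
277 214 [74. 76.] [605.7  85.8  12. ] [0.60428572 0.08537348 0.09166261]
```

View pics/w6.png

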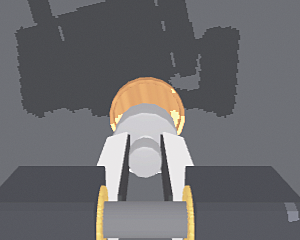

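c is held upright over cup c, whose centre (277,214) maps to (605.7,85.8), within 1.5 mm of the TCP. Lower and release.

```bash
python3 -m pendant '[[[0.1,0,-1],0],[[0,0,-1],0],[[0,0,-1],0],[[0,0,-0.8],0],[[0,0,-0.6],0],[[0,0,-0.5],0],[[0,0,-0.3],0],[[0,0,-0.2],0],[[0,0,-0.1],0],[[0,0,0],0],[[0,0,0],0]]'
python3 -m pendant '[[[0,0,0],0],[[0,0,0],0],[[0,0,0],0],[[0,0,0],0],[[0,0,0],0],[[0,0,0],0],[[0,0,0],0],[[0,0,0],0],[[0,0,1],0],[[0,0,2],0],[[0,0,3],0],[[0,0,2],0],[[0,0,1],0],[[0,0,0],0]]' 0.5
python3 -m pendant '[[[-0.8,-0.9,0],0],[[-1.7,-1.8,0],0],[[-2,-2.1,0],0],[[-2,-2.1,0],0],[[-2,-2.1,0],0],[[-2,-2.2,0],0],[[-2,-2.2,0],0],[[-1.8,-2,0],0],[[-1.2,-1.4,0],0],[[-0.8,-0.8,0],0],[[-0.3,-0.4,0],0],[[0,0,0],0],[[0,0,0],0],[[0,0,0],0]]'
python3 - <<'E'
from h import *
c=ctrl.camera("wrist")
K,T=c["intrinsics"],c["camera_from_world"]
for p in([.439,-.095,.028,1],[.439,-.095,.054,1]):
    q=K@(T@p)[:3];print(q[:2]/q[2])
cv2.imwrite("pics/w7.png",c["color"][:340,0:,::-1]);print(ctrl.get_obs()["ee_pos"])
E
```

```text
time_s: 12.32
ee_pos: [0.6061, 0.0855, 0.0367]
eef_rot: [3.141, 0.0, 2.92]
force: [0.6, -0.0, -2.8]
grip_width: 0.0169
grip_force: 40.0
time_s: 13.48
ee_pos: [0.607, 0.0856, 0.1292]
eef_rot: [3.14, 0.004, 2.92]
force: [0.5, -0.0, 0.6]
grip_width: 0.0471
grip_force: 0.0
time_s: 14.65
ee_pos: [0.4404, -0.0939, 0.1262]
eef_rot: [3.141, -0.0, 2.921]
force: [0.0, 0.1, 0.4]
grip_width: 0.0471
grip_force: 0.0
[274.4243567  205.46567998]
[274.37455713 213.03580136]
[ 0.44042538 -0.09390897  0.12625322]
```

View pics/w7.png

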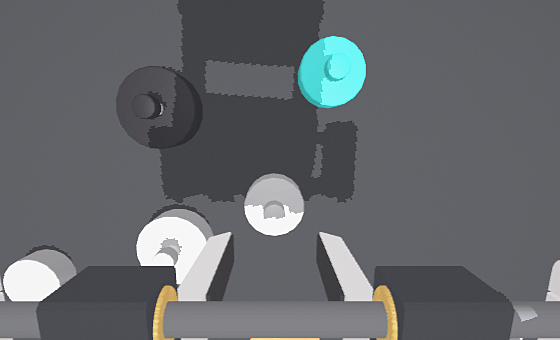

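b's body at (274,205) matches the prediction exactly. a is to its left at about (170,243), clear of the fingers.

```bash
python3 -m pendant '[[[-0.1,-0.1,-1.2],0],[[0,0,-2],0],[[0,0,-2],0],[[0,0,-2],0],[[0,0,-1.5],0],[[0,0,-0.6],0],[[0,0,0],0],[[0,0,0],0]]' 
python3 -m pendant '[[[0,0,0],0],[[0,0,0],0],[[0,0,0],0],[[0,0,0],0],[[0,0,0],0],[[0,0,0],0],[[0,0,0],0],[[0,0,0],0],[[0,0,0],0],[[0,0,0],0]]' 0 55
python3 -m pendant '[[[0,0,1],0],[[0,0,2],0],[[0,0,2],0],[[0.5,-0.1,1],0],[[1.2,-0.2,0],0],[[1.9,-0.3,0],0],[[2,-0.3,0],0],[[2,-0.3,0],0],[[2,-0.3,0],0],[[1.9,-0.3,0],0],[[1.6,-0.2,0],0],[[1,-0.2,0],0],[[0.5,0,0],0],[[0,0,0],0],[[0,0,0],0],[[0,0,0],0]]'
python3 chk.py w8 | grep -v '519'
```

```text
time_s: 15.37
ee_pos: [0.4394, -0.0953, 0.0338]
eef_rot: [3.142, 0.0, 2.92]
force: [-0.6, -0.2, 0.4]
grip_width: 0.0471
grip_force: 0.0
time_s: 16.2
ee_pos: [0.4392, -0.0955, 0.0337]
eef_rot: [3.142, 0.0, 2.92]
force: [-0.2, 2.6, 5.5]
grip_width: 0.0169
grip_force: 55.0
time_s: 17.53
ee_pos: [0.5843, -0.1174, 0.0934]
eef_rot: [-3.142, -0.001, 2.92]
force: [-0.5, 0.0, -4.2]
grip_width: 0.0163
grip_force: 55.0
250 381 [ 23. 433.] [ 735.5 -175.9   12. ] [ 0.58438189 -0.11740328  0.09353873]
317 321 [13. 74.] [ 688.5 -103.9   12. ] [ 0.58438189 -0.11740328  0.09353873]
233 321 [13. 74.] [ 671.9 -176.2   12. ] [ 0.58438189 -0.11740328  0.09353873]
100 253 [ 98. 106.] [ 586.7 -268.2   12. ] [ 0.58438189 -0.11740328  0.09353873]
276 213 [89. 89.] [ 585.6 -117.8   12. ] [ 0.58438189 -0.11740328  0.09353873]
528 183 [75. 86.] [605.2  82.3  12. ] [ 0.58438189 -0.11740328  0.09353873]
```

View pics/w8.png

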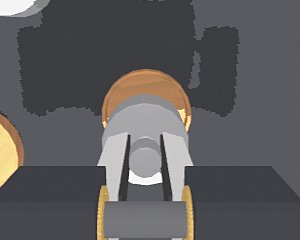

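b is held over cup b, whose centre (276,213) maps to (585.6,-117.8), within 1.5 mm. Lower, release and go to a.

```bash
python3 -m pendant '[[[0.1,0,-1],0],[[0,0,-1],0],[[0,0,-1],0],[[0,0,-0.8],0],[[0,0,-0.6],0],[[0,0,-0.5],0],[[0,0,-0.3],0],[[0,0,-0.2],0],[[0,0,-0.1],0],[[0,0,0],0],[[0,0,0],0]]'
python3 -m pendant '[[[0,0,0],0],[[0,0,0],0],[[0,0,0],0],[[0,0,0],0],[[0,0,0],0],[[0,0,0],0],[[0,0,0],0],[[0,0,0],0],[[0,0,1],0],[[0,0,2],0],[[0,0,3],0],[[0,0,2],0],[[0,0,1],0],[[0,0,0],0]]' 0.5
python3 -m pendant '[[[-0.8,-0.4,0],0],[[-1.7,-1,0],0],[[-2,-1.2,0],0],[[-2,-1.2,0],0],[[-2,-1.2,0],0],[[-1.8,-1,0],0],[[-1.3,-0.7,0],0],[[-0.8,-0.4,0],0],[[-0.3,-0.2,0],0],[[0,0,0],0],[[0,0,0],0],[[0,0,0],0]]'
python3 - <<'E'
from h import *
c=ctrl.camera("wrist")
K,T=c["intrinsics"],c["camera_from_world"]
for p in([.458,-.190,.03,1],[.458,-.190,.056,1]):
    q=K@(T@p)[:3];print(q[:2]/q[2])
cv2.imwrite("pics/w9.png",c["color"][:340,0:,::-1]);print(ctrl.get_obs()["ee_pos"])
E
```

```text
time_s: 18.5
ee_pos: [0.5862, -0.1176, 0.0388]
eef_rot: [-3.142, 0.001, 2.92]
force: [-0.3, 0.5, -2.7]
grip_width: 0.0169
grip_force: 55.0
time_s: 19.67
ee_pos: [0.5869, -0.1177, 0.1312]
eef_rot: [-3.141, 0.004, 2.92]
force: [-0.2, 0.6, 0.5]
grip_width: 0.0466
grip_force: 0.0
time_s: 20.67
ee_pos: [0.4594, -0.1901, 0.1282]
eef_rot: [3.141, -0.0, 2.92]
force: [0.7, 0.4, -0.6]
grip_width: 0.047
grip_force: 0.0
[275.84668134 205.24915557]
[275.93585752 212.8000609 ]
[ 0.45939867 -0.19013971  0.12820727]
```

View pics/w9.png

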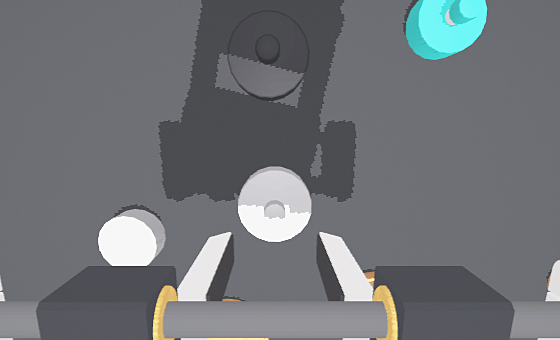

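a's body at about (275,204) matches the prediction, and the plain disc at (130,240) is clear.

```bash
python3 -m pendant '[[[-0.1,0,-1.2],0],[[0,0,-2],0],[[0,0,-2],0],[[0,0,-2],0],[[0,0,-1.5],0],[[0,0,-0.6],0],[[0,0,0],0],[[0,0,0],0]]' 
python3 -m pendant '[[[0,0,0],0],[[0,0,0],0],[[0,0,0],0],[[0,0,0],0],[[0,0,0],0],[[0,0,0],0],[[0,0,0],0],[[0,0,0],0],[[0,0,0],0],[[0,0,0],0]]' 0 60
python3 -m pendant '[[[0,0,1],0],[[0,0,2],0],[[0,0,2],0],[[0.4,-0.2,1],0],[[1,-0.6,0],0],[[1.6,-1,0],0],[[1.8,-1.1,0],0],[[1.8,-1.1,0],0],[[1.8,-1.1,0],0],[[1.8,-1.1,0],0],[[1.4,-0.9,0],0],[[0.9,-0.5,0],0],[[0.4,-0.2,0],0],[[0,0,0],0],[[0,0,0],0],[[0,0,0],0]]'
python3 chk.py w10 | grep -v '519'
```

```text
time_s: 21.38
ee_pos: [0.4584, -0.1904, 0.0358]
eef_rot: [-3.142, 0.0, 2.92]
force: [0.1, -0.1, -0.5]
grip_width: 0.0474
grip_force: 0.0
time_s: 22.22
ee_pos: [0.4582, -0.1905, 0.0358]
eef_rot: [-3.142, 0.0, 2.92]
force: [-1.0, 2.4, 5.8]
grip_width: 0.0165
grip_force: 60.0
time_s: 23.55
ee_pos: [0.5864, -0.2681, 0.0954]
eef_rot: [3.141, -0.001, 2.92]
force: [-0.6, 0.4, -7.3]
grip_width: 0.0164
grip_force: 60.0
257 381 [ 21. 453.] [ 740.2 -321.1   12. ] [ 0.58645695 -0.26810424  0.09548743]
317 321 [13. 74.] [ 691.6 -254.8   12. ] [ 0.58645695 -0.26810424  0.09548743]
233 321 [12. 75.] [ 675.4 -327.3   12. ] [ 0.58645695 -0.26810424  0.09548743]
275 213 [102. 103.] [ 587.6 -269.6   12. ] [ 0.58645695 -0.26810424  0.09548743]
451 160 [48. 65.] [ 576.6 -125.5   12. ] [ 0.58645695 -0.26810424  0.09548743]
457 168 [86. 96.] [ 583.8 -121.    12. ] [ 0.58645695 -0.26810424  0.09548743]
```

View pics/w10.png

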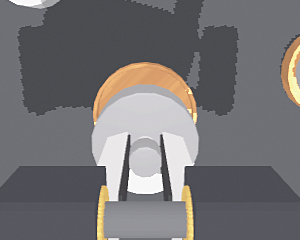

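a is held upright over cup a, whose centre (275,213) maps to (587.6,-269.6); nudge (+1,-1) mm. Lower, release, retreat and check from above.

```bash
python3 -m pendant '[[[0.1,-0.1,-1],0],[[0,0,-1],0],[[0,0,-1],0],[[0,0,-0.8],0],[[0,0,-0.6],0],[[0,0,-0.5],0],[[0,0,-0.3],0],[[0,0,-0.2],0],[[0,0,-0.1],0],[[0,0,0],0],[[0,0,0],0]]'
python3 -m pendant '[[[0,0,0],0],[[0,0,0],0],[[0,0,0],0],[[0,0,0],0],[[0,0,0],0],[[0,0,0],0],[[0,0,0],0],[[0,0,0],0],[[0,0,1],0],[[0,0,2],0],[[0,0,3],0],[[0,0,3],0],[[-1.5,0,2],0],[[-3,0,1],0],[[-3,0,0],0],[[-3,0,0],0],[[-3,0,0],0],[[-2,0,0],0],[[0,0,0],0],[[0,0,0],0]]' 0.5
python3 - <<'E'
from h import *
t=ctrl.camera("top")["color"][120:270,90:490,::-1];s=ctrl.camera("side")["color"][120:390,130:350,::-1]
t=cv2.resize(t,(800,300));s1=cv2.resize(s[:120,60:220],(400,300));s2=cv2.resize(s[90:210,0:160],(400,300))
cv2.imwrite("pics/end.png",np.vstack([t,np.hstack([s1,s2])]))
E
```

```text
time_s: 24.52
ee_pos: [0.5882, -0.2696, 0.0408]
eef_rot: [-3.141, 0.001, 2.92]
force: [0.2, -0.4, -5.2]
grip_width: 0.0168
grip_force: 60.0
time_s: 26.18
ee_pos: [0.4328, -0.2698, 0.1616]
eef_rot: [-3.141, 0.002, 2.919]
force: [-0.4, -0.2, 0.2]
grip_width: 0.0465
grip_force: 0.0
```

View pics/end.png

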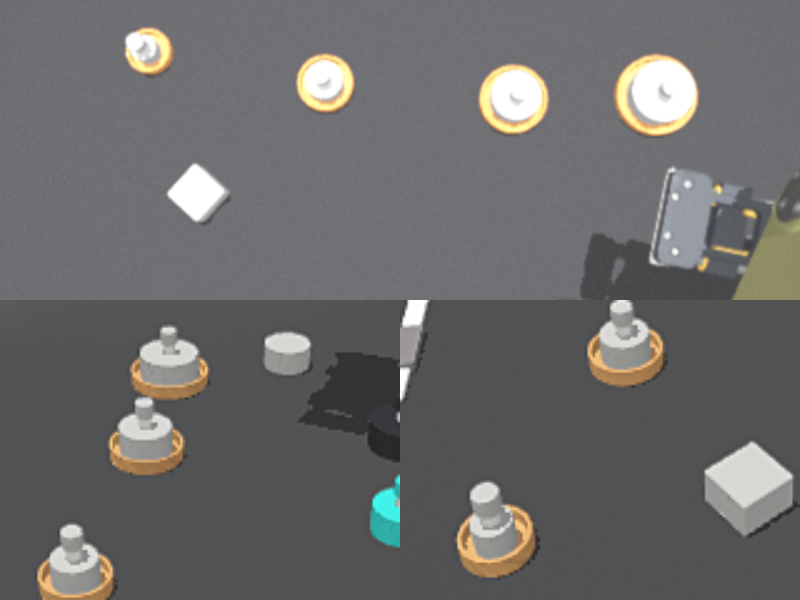

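All four weights stand upright and centred in their matching cups. The disc and block are where they were.

```bash
python3 -c "
from station import ctrl
print(ctrl.hand_in())"
```

```text
the job is handed in; nothing more can be done
None
```

All four weights are upright in their matching cups, the disc and block look unmoved in the final pictures, and the job is handed in at about 26 s of the 96 s allowed (no verdict came back).

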